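Bring the tall bottle to the reader and start the reading

TASK

Turn the sample carousel, by pushing on a spoke of its star handle with a fingertip, until the tall bottle stands squarely in front of the reader's nose; only then press the start button on top of the reader, all the way down, and let it go, finishing clear of everything. Do not touch or lift the bottle or the jars, which stay upright in their cups, and leave the things around the reader where they are.

Things in the scene. Friction and masses are not known exactly. Their poses are not given: they have to be found in the camera images.
- reader: Low black reader, a box 120 (x) x 180 (y) x 100 mm high, fixed. Origin: centre of its underside on the bench. From its own -x side a round metal nose (24 mm across, axis 55 mm above the bench) sticks out to x = -110 mm, towards the carousel. A foot plate 8 mm high runs on under the carousel, whose upright axis stands at x = -195 mm, y = 0.
- spot (a point): The sample place in front of the nose: the point at reader x = -135 mm, y = 0, 24 mm above the bench, 60 mm from the carousel's axis. The tall bottle's axis must come here (in plan).
- star: Aluminium star handle fixed on top of the carousel, turning with it. Origin on the upright turning axis at bench height; own z up. Four level spokes run along its own +x, +y, -x and -y to 115 mm from the axis, each 10 mm wide, from 78 to 94 mm above the bench. Hub 40 mm across, top at 97 mm.
- carousel: Grey disc 170 mm across, top 20 mm above the bench; same origin and axes as the star. Four white cups, 39 mm across, rims at 46 mm, stand on it 60 mm from the axis, at 45 degrees between the spokes. Turns either way about its axis, at least 350 degrees each way, takes about 0.12 Nm (1.2 N at 100 mm) and stays where it is left.
- tall_bottle: The tall sample: slim amber bottle with blue cap, 28 mm across, 95 mm high, the only tall one on the carousel; stands loose in a cup (1.5 mm play all round). Origin: centre of its underside, 24 mm above the bench; top 119 mm above the bench.
- jar_a: Short amber jar with blue cap, 28 mm across, 50 mm high, loose in another cup. Origin: centre of its underside, 24 mm above the bench.
- jar_b: Second short jar, same as jar_a.
- jar_c: Third short jar, same as jar_a.
- start_top (a point): Centre of the top face of the start button, a round white push button 32 mm across in a grey housing on top of the reader, 25 mm from the reader's centre towards the nose. It is pressed straight down.
- start (a joint): Travel of the start button in m: 0 released, 0.006 fully down; sprung, about 5 N when fully down; it comes back by itself.
- buffer_bottle: Bystander: wide glass jar with blue cap, 60 mm across, 90 mm high, standing loose on the bench beyond the carousel, on the side away from the reader. Origin: centre of its underside.
- carton_a: Bystander: small white carton 45 x 70 x 30 mm high, loose. Origin: centre of its underside.
- carton_b: Bystander: a second carton of the same size.
- mouse: Bystander: black computer mouse 100 x 60 x 32 mm high, loose. Origin: centre of its underside.
Not all that is in view belongs to the job. Leave any pink, purple or yellow look-alike of the jar_a alone.

How it is judged (in metres and radians):
On the way, in this order (a step that is already met when the one before it is completed fails the run):
1. a finger pushes on the star handle (contact force between the fingers and star above 0.3 N), for 0.05 s.
2. the tall bottle stands in front of the nose (within 8 mm) and the carousel is still (horizontal distance between tall_bottle and spot below 0.008 m and angular speed of star below 0.05 rad/s), for 0.2 s.
3. the start button is pressed with the bottle in place (value of joint start above 0.0045 m and horizontal distance between tall_bottle and spot below 0.008 m), for 0.05 s.
4. the start button is let go (value of joint start below 0.0015 m), for 0.1 s.
At the end, for the whole second after the job is handed in: The tall bottle's axis is within 8 mm (in plan) of the sample place in front of the nose, the carousel is still, the start button has been pressed (at least 4.5 of 6 mm) and is released, bottle and jars stand upright in their cups, and the bystanders are within 20 mm of where they were (all of step 2 and value of joint start below 0.0015 m and angle between each of tall_bottle, jar_a, jar_b, jar_c's own z axis and vertical below 0.2 rad and horizontal distance between each of tall_bottle, jar_a, jar_b, jar_c and star below 0.066 m and height (world z) of each of tall_bottle, jar_a, jar_b, jar_c below 0.032 m and distance of each of buffer_bottle, carton_a, carton_b, mouse from where it was at the start of the episode below 0.02 m); the robot touches nothing.
It fails at once if the start button is pressed before the tall bottle is in place (value of joint start above 0.003 m and not (horizontal distance between tall_bottle and spot below 0.01 m)).
It fails at once if the bottle or a jar is touched by the robot (contact force between any of the fingers, the arm and tall_bottle above 0.5 N or contact force between any of the fingers, the arm and jar_a above 0.5 N or contact force between any of the fingers, the arm and jar_b above 0.5 N or contact force between any of the fingers, the arm and jar_c above 0.5 N).
It fails at once if the bottle or a jar is lifted from its cup or tipped (height (world z) of any of tall_bottle, jar_a, jar_b, jar_c above 0.036 m or angle between any of tall_bottle, jar_a, jar_b, jar_c's own z axis and vertical above 0.35 rad).
It fails at once if a bystander is moved or lifted (distance of any of buffer_bottle, carton_a, carton_b, mouse from where it was at the start of the episode above 0.02 m).
It also fails if it takes over 64 s, if anything falls off the work surface, if the arm or the gripper's body presses on something with over 40 N, if the wrist force passes 120 N, or if a joint passes its speed limit or range.

ROBOT

A 6-joint arm with a two-finger parallel gripper is mounted at the origin on the work surface. World frame = base frame: x ahead of the robot, y to its left, z up, the work surface at z = 0. Lengths are in mm, angles in rad, forces in N, time in s.
With the tool pointing down it reaches from about 300 to 775 mm from the base axis. Payload 14.6 kg.
Tool frame: the origin (TCP) lies between the finger pads; the fingertips stand manip.nose_length ahead of it and the grasp point (between the pads) lies 11 mm behind it (manip.nose_length is the distance from the TCP to the fingertips, in mm); z points along the fingers, y is the line along which they close (so a half turn about z gives the same grasp; the last joint's range is limited). The gripper opens to 94 mm and grips with 3 to 60 N. Pads are 16 mm wide; open, the fingers measure 119 mm over their backs; the gripper's body (75 mm by 177 mm) begins 78 mm behind the grasp point.
Start: joints at [1.282, 0.3, 1.521, -0, 1.321, -0.067], TCP at [120.99, 536.517, 213.446] pointing down, gripper open.
Joint ranges: [-3.03, 3.03], [-0.79, 2.21], [0.23, 2.52], [-1.04, 4.18], [0, 3.07], [-2.55, 2.55]. Speed limits (rad/s): [2.22, 2.22, 2.57, 3.14, 3.14, 3.14].

INTERFACE

Orientations are given as [roll, pitch, yaw] about the fixed x, y, z axes, in that order (R = Rz(yaw) Ry(pitch) Rx(roll)).
In Python, from cell import manip, cams, job gives the robot as it stands.
- The arm moves only by the tool jog_arm, never from a script. Its argument "commands" is a list of rows, each an object of numbers: "dx", "dy", "dz": the shift along the tool's x, y, z each as a share of 40 mm, from -1 to 1; "ax", "ay", "az": the turn, a rotation vector about the tool's x, y, z each as a share of 10 degrees, from -1 to 1; "gripper": the closure, from 0 (fully open) to 1 (shut). A call has 1 to 10 rows; each row shifts and turns the commanded pose from where the row before left it, along the tool's axes as they then stand; what a row does not reach is not made up. A row lasts 1/8 s, in which the tool goes at most 62.5 mm and 10.7 degrees, less where a joint would pass 70% of its speed; a pose out of reach is approached as far as the arm can. A call with a number of a shift or a turn outside -1 to 1 is refused whole. A call with a gripper value outside its range is refused whole. The fingers move at their own pace and stop on an object; "squeeze" is the grip in N (left out, the last holds). Time passes only in rows, so rows that do not move let the fingers close. It gives the time, the measured TCP pose, the force, the opening and the grip force at its end, in the units of the state.
- manip.read_state(): the state, without advancing time (a new reading comes with each control period).
- cams.camera(name): name is "scene" or "top"; returns a dict with "image" (420x560x3 uint8, red, green, blue), "fx", "fy", "cx", "cy" (pixels), "world_to_cam" (4x4, takes a point from world to camera coordinates). Camera axes: x right, y down, z forward; pixel columns grow to the right and rows downward; lengths in mm; the calibration is good to about 2 mm. A picture is of the moment at which its call begins. There is no depth.
- job.sign_off(): hands the job in; it is judged then, once.
The state is a dict: "clock": time; "joints": joint angles; "qd": joint speeds; "effort": joint torques, N m; "eef_pos": TCP position; "eef_rot": TCP orientation; "wrist_force": force on the tool from outside, world axes, zero at the start; "moment": the same for the moment, N m; "finger_gap": finger opening in mm; "finger_force": force on a finger pad.
Only numpy, scipy, OpenCV 4.12 (cv2) and the standard library are available. Lean on these libraries where they do the work, as an engineer would, in place of code of your own. Each camera call takes 0.05 s, during which the arm holds its last target. There are 200 camera calls.

## Working session

There is one attempt and no reset: what is moved stays moved. The work goes in short steps, Python scripts to look and compute and a tool call to move; the robot and the scene stay as the last step left them, time stands still between calls to the robot, and variables do not carry over. Pictures are saved under pics/ and viewed, at most 10 in all, crops included, and the job is handed in when it is done.

Besides the shell and the picture viewer there is one more tool, called after ">>>" in YAML: its name, and indented under it one key for each argument. jog_arm: Moves the arm, as the interface text tells. Shift numbers are shares of 40 mm and turn numbers shares of 10 degrees, none past 1 either way. Its arguments: {"type":"object","properties":{"commands":{"type":"array"},"squeeze":{"type":"number"}},"required":["commands"]}

```bash
mkdir -p pics
cat > h.py <<'E'
import numpy as np, cv2
from cell import manip, cams, job
def snap(name,fn=None):
    c=cams.camera(name)
    if fn: cv2.imwrite('pics/'+fn,c['image'][:,:,::-1])
    return c
def ray(c,u,v):
    T=np.array(c['world_to_cam']);R=T[:3,:3];o=-R.T@T[:3,3]
    return o,R.T@np.array([(u-c['cx'])/c['fx'],(v-c['cy'])/c['fy'],1])
def on(c,u,v,z):
    o,d=ray(c,u,v);return o+d*(z-o[2])/d[2]
def proj(c,p):
    T=np.array(c['world_to_cam']);q=T[:3,:3]@np.array(p)+T[:3,3]
    return np.array([c['fx']*q[0]/q[2]+c['cx'],c['fy']*q[1]/q[2]+c['cy']])
def meet(a,b):
    (o,d),(p,e)=a,b
    s=np.linalg.lstsq(np.c_[d,-e],p-o,rcond=None)[0]
    A=o+d*s[0];B=p+e*s[1];return (A+B)/2,np.linalg.norm(A-B)
E
python3 - <<'E'
from h import *
for n in('scene','top'):
    c=snap(n,n+'0.png');o,d=ray(c,c['cx'],c['cy']);print(n,o.round(),d.round(2),c['fx'])
s=manip.read_state();print(s,manip.nose_length)
E
```

```text
scene [1010. -185.  718.] [-0.58  0.25 -0.78] 413.3390653559483
top [ 472.  -14. 1164.] [ 0.11  0.   -0.99] 488.07811321149916
{'clock': 0.1, 'joints': array([ 1.28241660e+00,  3.00406034e-01,  1.52151406e+00,  1.12031115e-05,
        1.32068721e+00, -6.65975446e-02]), 'qd': array([-0.00031394, -0.0020436 , -0.00216589,  0.00191548, -0.00099216,
        0.00174809]), 'effort': array([ 1.83366465e-03, -5.32642508e+01, -3.53283942e+01,  7.09458673e-02,
        2.34556018e-02, -6.42832561e-05]), 'eef_pos': array([120.91810231, 536.31563008, 212.95036354]), 'eef_rot': array([-3.14058097e+00, -7.83510981e-05,  2.91980765e+00]), 'wrist_force': array([-0.00391709,  0.01416112,  0.37350812]), 'moment': array([ 0.02549853, -0.03237888, -0.02576281]), 'finger_force': 0.0, 'finger_gap': 94.03665652342536} 8.0
```

View pics/top0.png

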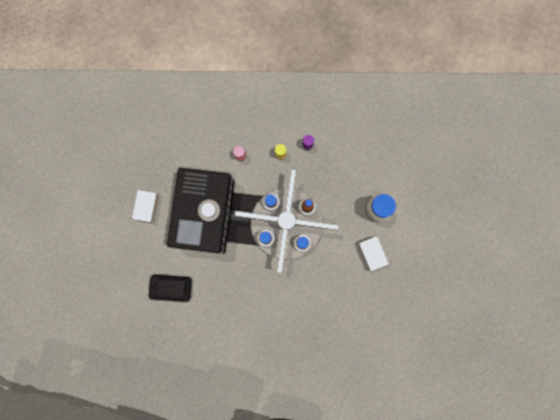

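View pics/scene0.png

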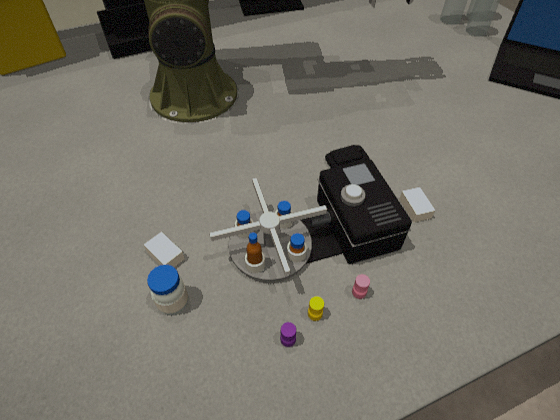

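The top view shows the reader at (200,210) with its white button at (208,210), the hub at (287,220), and spokes out to (292,172), (338,227), (280,270) and (236,214). The tall bottle is at (308,205), up and right of the hub. In the scene view the hub is at (269,220), the bottle's cap at (253,238) and the button at (353,194).

```bash
cat > m.py <<'E'
from h import *
def blobs(m,amin=15):
    n,l,s,ce=cv2.connectedComponentsWithStats(m.astype(np.uint8));return [(s[i,4],ce[i].round(1),s[i,:4]) for i in range(1,n) if s[i,4]>=amin]
def masks(c):
    h=cv2.cvtColor(c['image'],cv2.COLOR_RGB2HSV);H,S,V=[h[...,i].astype(int) for i in range(3)]
    return (H>100)&(H<125)&(S>150)&(V>70),(S<40)&(V>185),(V<55)
E
python3 - <<'E'
from m import *
for n in('top','scene'):
    c=snap(n);b,w,k=masks(c)
    print(n);[print(' blue',*x,on(c,*x[1],74 if x[0]<250 else 90).round()) for x in blobs(b,8)]
    [print(' white',*x) for x in blobs(w,20)]
    print([(x[0],x[1],x[2]) for x in blobs(k,100)])
    if n=='top':
        cv2.imwrite('pics/crop_top.png',cv2.resize(c['image'][160:280,160:350,::-1],None,fx=4,fy=4,interpolation=cv2.INTER_CUBIC))
    else: cv2.imwrite('pics/crop_sc.png',cv2.resize(c['image'][140:290,200:420,::-1],None,fx=3.5,fy=3.5,interpolation=cv2.INTER_CUBIC))
E
```

```text
top
 blue 392 [383.2 205.5] [372 195  23  22] [ 603. -224.   90.]
 blue 81 [270.4 200.4] [266 196  10  10] [615.  26.  74.]
 blue 26 [308.  202.5] [306 200   5   6] [611. -58.  74.]
 blue 81 [265.1 237.2] [261 233  10  10] [532.  37.  74.]
 blue 81 [302.3 242.4] [298 238  10  10] [521. -46.  74.]
 white 990 [286.7 220.4] [235 170 104 103]
 white 556 [143.3 205.5] [132 190  24  32]
 white 163 [207.5 209.3] [201 202  14  15]
 white 29 [305.9 237.6] [300 235  11  10]
 white 580 [373.9 253.3] [360 237  29  34]
[(np.int32(3662), array([211.6, 212.2]), array([167, 168,  94,  85], dtype=int32)), (np.int32(960), array([169.8, 287.6]), array([149, 275,  42,  26], dtype=int32))]
scene
 blue 1970 [538.   23.3] [508   0  52  50] [ 213. 1034.   90.]
 blue 136 [283.7 207.3] [278 201  13  14] [539.  35.  74.]
 blue 142 [243.  216.7] [237 210  13  14] [528. -48.  74.]
 blue 72 [252.5 237.3] [249 233   8  10] [581. -49.  74.]
 blue 160 [297.  240.3] [291 234  13  14] [622.  25.  74.]
 blue 704 [162.6 279.3] [148 265  30  30] [ 610. -225.   90.]
 white 324 [265.6 209.8] [253 179  26  48]
 white 116 [353.4 189.8] [346 185  15  11]
 white 450 [418.  200.5] [403 188  31  26]
 white 112 [302.7 212.2] [280 206  46  13]
 white 133 [234.2 228.5] [210 222  50  14]
 white 183 [279.8 250. ] [271 229  19  42]
 white 591 [162.5 247.9] [145 233  37  31]
[(np.int32(8058), array([168.3,  47.5]), array([ 97,   0, 138, 116], dtype=int32)), (np.int32(813), array([268.8,   6.1]), array([239,   0,  65,  16], dtype=int32)), (np.int32(2925), array([525.1,  64. ]), array([489,   0,  71,  99], dtype=int32)), (np.int32(194), array([209.3, 112.1]), array([162,  85,  75,  37], dtype=int32)), (np.int32(6924), array([354.7, 213.4]), array([301, 145, 111, 119], dtype=int32))]
```

View pics/crop_top.png

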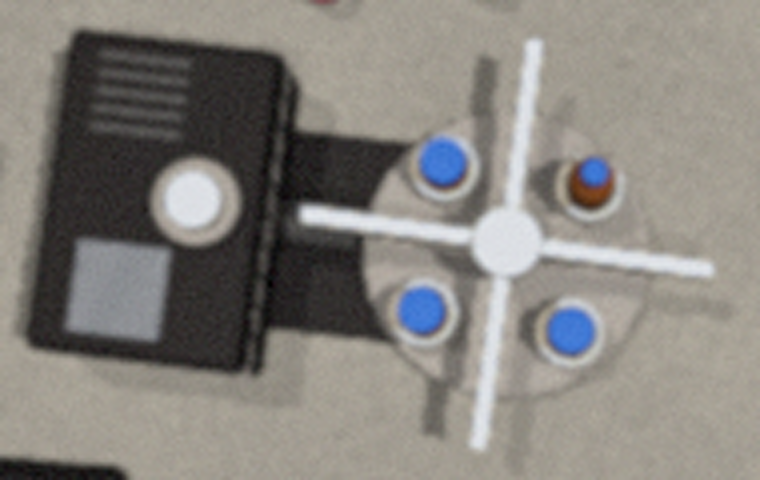

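View pics/crop_sc.png

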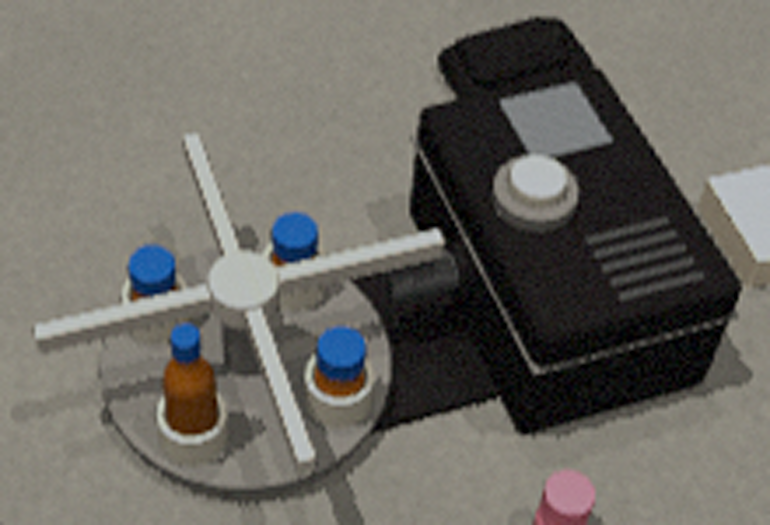

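The crops put the hub at (286.7,220.4) in the top view and (269.7,220) in the scene view. The button is at (207.5,209.3) and (353.5,190.3), the nose lies under the left spoke, and the bottle is in the cup between the upper and right spokes.

Run:
```python
from m import *
t=snap('top');s=snap('scene')
hub,e=meet(ray(t,286.7,220.4),ray(s,269.7,220));print('hub',hub.round(1),e)
bt,e2=meet(ray(t,207.5,209.3),ray(s,353.5,190.3));print('btn',bt.round(1),e2)
cap,e3=meet(ray(t,308,202.5),ray(s,252.5,236));print('bottlecap',cap.round(1),e3)
H=on(t,286.7,220.4,97);print('hub97',H)
B=on(t,207.5,209.3,bt[2]);d=(B-H)[:2];print('B',B,'axis dist',np.linalg.norm(d),'reader +x deg',np.degrees(np.arctan2(d[1],d[0])))
# reader roof axes: dark mask minAreaRect is mixed with foot; use mask columns<235 
_,w,k=masks(t)
for nm,u,v in[('A',134,68),('B',338.5,227)]:pass
# spokes
ys,xs=np.nonzero(w);P=np.array([on(t,x,y,94)[:2] for x,y in zip(xs,ys)])-H[:2]
r=np.hypot(*P.T);P=P[(r>28)&(r<118)];a=np.degrees(np.arctan2(P[:,1],P[:,0]))
sel=np.abs((a-np.degrees(0)+45)%90-45)
ph=np.angle(np.exp(1j*4*np.radians(a)).sum())/4;ph=np.degrees(ph)
for q in range(4):
    m=np.abs((a-ph-90*q+180)%360-180)<12;rr=np.hypot(*P[m].T)
    print('spoke',np.degrees(np.angle(np.exp(1j*np.radians(a[m])).mean())),rr.max(),m.sum())
c=cap[:2]-H[:2];print('cap dir',np.degrees(np.arctan2(c[1],c[0])),np.hypot(*c))
for u,v in[(270.4,200.4),(265.1,237.2),(302.3,242.4)]:
    q=on(t,u,v,74)[:2]-H[:2];print('jar',np.degrees(np.arctan2(q[1],q[0])),np.hypot(*q))
# roof corners from crop
for u,v in[(80,30),(280,55),(30,345),(238,370)]:print('roof',on(t,160+u/4,160+v/4,100).round(1))
for u,v in[(239,152),(281,150),(316,143)]:print('decoy',on(t,u,v,45).round())
```

```text
hub [568.6  -9.3  91.3] 3.189231692230264
btn [588.2 160.3 118.4] 0.2589321410938823
bottlecap [605.5 -56.5 114.3] 0.386607823223193
hub97 [567.59669821 -10.79480488  97.        ]
B [588.17669605 160.15107814 118.37953987] axis dist 172.18022892659292 reader +x deg 83.13525793647366
spoke -6.32318745822402 114.00095221927407 186
spoke 81.7265150739218 115.1861767011034 153
spoke 171.5503988196283 113.61696992302079 195
spoke -96.38044936861665 113.82399678885552 157
cap dir -50.33333845224772 59.310351414518976
jar 38.38090977812438 59.86318686423521
jar 126.92381262604384 59.97591683699489
jar -143.11369400166308 58.60063575169875
roof [682.9 226.7 100. ]
roof [669.8 115.5 100. ]
roof [508.5 248.1 100. ]
roof [496.  134.6 100. ]
decoy [732. 102.  45.]
decoy [737.   4.  45.]
decoy [755. -78.  45.]
```

>>> jog_arm:
  commands:
    - {"az":0.973,"gripper":1}
    - {"az":0.973,"gripper":1}
    - {"az":0.973,"gripper":1}
    - {"az":0.973,"gripper":1}
    - {"az":0.973,"gripper":1}
    - {"az":0.973,"gripper":1}
    - {"az":0.973,"gripper":1}
    - {"az":0.973,"gripper":1}
    - {"az":0.973,"gripper":1}
    - {"az":0.973,"gripper":1}
  squeeze: 20

```text
schema error: expected keys dx, dy, dz, ax, ay, az, gripper
```

```bash
cat > g.py <<'E'
import sys
from h import *
from scipy.spatial.transform import Rotation as Ro
def go(tx,ty,tz,yaw=None):
    s=manip.read_state();R=Ro.from_euler('xyz',s['eef_rot']);d=np.array([tx,ty,tz])-s['eef_pos']
    print(s['clock'],s['eef_pos'].round(1),'yaw',np.degrees(s['eef_rot']).round(1),'gap',s['finger_gap'].round(1),'F',s['wrist_force'].round(1))
    print('units total',(R.inv().apply(d)/40).round(3))
if __name__=='__main__': go(*map(float,sys.argv[1:4]))
E
python3 g.py 479.2 36.9 213
```

```text
Traceback (most recent call last):
  File "g.py", line 8, in <module>
    if __name__=='__main__': go(*map(float,sys.argv[1:4]))
                             ~~^^^^^^^^^^^^^^^^^^^^^^^^^^^
  File "g.py", line 6, in go
    print(s['clock'],s['eef_pos'].round(1),'yaw',np.degrees(s['eef_rot']).round(1),'gap',s['finger_gap'].round(1),'F',s['wrist_force'].round(1))
                                                                                         ^^^^^^^^^^^^^^^^^^^^^
AttributeError: 'float' object has no attribute 'round'
```

All keys are needed in each row.

>>> jog_arm:
  commands:
    - {"dx":0,"dy":0,"dz":0,"ax":0,"ay":0,"az":0.97,"gripper":1}
    - {"dx":0,"dy":0,"dz":0,"ax":0,"ay":0,"az":0.97,"gripper":1}
    - {"dx":0,"dy":0,"dz":0,"ax":0,"ay":0,"az":0.97,"gripper":1}
    - {"dx":0,"dy":0,"dz":0,"ax":0,"ay":0,"az":0.97,"gripper":1}
    - {"dx":0,"dy":0,"dz":0,"ax":0,"ay":0,"az":0.97,"gripper":1}
    - {"dx":0,"dy":0,"dz":0,"ax":0,"ay":0,"az":0.97,"gripper":1}
    - {"dx":0,"dy":0,"dz":0,"ax":0,"ay":0,"az":0.97,"gripper":1}
    - {"dx":0,"dy":0,"dz":0,"ax":0,"ay":0,"az":0.97,"gripper":1}
    - {"dx":0,"dy":0,"dz":0,"ax":0,"ay":0,"az":0.97,"gripper":1}
    - {"dx":0,"dy":0,"dz":0,"ax":0,"ay":0,"az":0.97,"gripper":1}
  squeeze: 20

```text
clock: 1.55
eef_pos: [121.0, 536.5, 213.4]
eef_rot: [3.142, 0.0, 1.221]
wrist_force: [-0.0, -0.5, -0.3]
finger_gap: 0.6
finger_force: 0.0
```

```bash
sed -i "s/s\['finger_gap'\].round(1)/round(s['finger_gap'],1)/" g.py; python3 g.py 479.2 36.9 213
```

```text
1.55 [121.  536.5 213.4] yaw [180.   0.  70.] gap 0.6 F [-0.  -0.5 -0.3]
units total [-8.6670e+00  1.2691e+01  1.1000e-02]
```

>>> jog_arm:
  commands:
    - {"dx":-0.619,"dy":0.9065,"dz":0,"ax":0,"ay":0,"az":0,"gripper":1}
    - {"dx":-0.619,"dy":0.9065,"dz":0,"ax":0,"ay":0,"az":0,"gripper":1}
    - {"dx":-0.619,"dy":0.9065,"dz":0,"ax":0,"ay":0,"az":0,"gripper":1}
    - {"dx":-0.619,"dy":0.9065,"dz":0,"ax":0,"ay":0,"az":0,"gripper":1}
    - {"dx":-0.619,"dy":0.9065,"dz":0,"ax":0,"ay":0,"az":0,"gripper":1}
    - {"dx":-0.619,"dy":0.9065,"dz":0,"ax":0,"ay":0,"az":0,"gripper":1}
    - {"dx":-0.619,"dy":0.9065,"dz":0,"ax":0,"ay":0,"az":0,"gripper":1}

```text
clock: 2.42
eef_pos: [302.1, 286.5, 213.6]
eef_rot: [3.141, -0.0, 1.227]
wrist_force: [1.0, -0.5, 1.0]
finger_gap: 0.9
finger_force: 0.0
```

>>> jog_arm:
  commands:
    - {"dx":-0.619,"dy":0.9065,"dz":0,"ax":0,"ay":0,"az":0,"gripper":1}
    - {"dx":-0.619,"dy":0.9065,"dz":0,"ax":0,"ay":0,"az":0,"gripper":1}
    - {"dx":-0.619,"dy":0.9065,"dz":0,"ax":0,"ay":0,"az":0,"gripper":1}
    - {"dx":-0.619,"dy":0.9065,"dz":0,"ax":0,"ay":0,"az":0,"gripper":1}
    - {"dx":-0.619,"dy":0.9065,"dz":0,"ax":0,"ay":0,"az":0,"gripper":1}
    - {"dx":-0.619,"dy":0.9065,"dz":0,"ax":0,"ay":0,"az":0,"gripper":1}
    - {"dx":-0.619,"dy":0.9065,"dz":0,"ax":0,"ay":0,"az":0,"gripper":1}
    - {"dx":0,"dy":0,"dz":0,"ax":0,"ay":0,"az":0,"gripper":1}

```text
clock: 3.42
eef_pos: [482.8, 37.1, 213.1]
eef_rot: [-3.141, 0.0, 1.224]
wrist_force: [-0.3, 0.9, -0.8]
finger_gap: 0.6
finger_force: 0.0
```

```bash
python3 g.py 479.2 36.9 90; python3 -c "
from h import *
c=snap('scene')
cv2.imwrite('pics/pre.png',cv2.resize(c['image'][60:290,160:440,::-1],None,fx=2.5,fy=2.5))"
```

```text
3.425 [482.8  37.1 213.1] yaw [-180.     0.    70.1] gap 0.6 F [-0.3  0.9 -0.8]
units total [-0.035 -0.082  3.076]
```

View pics/pre.png

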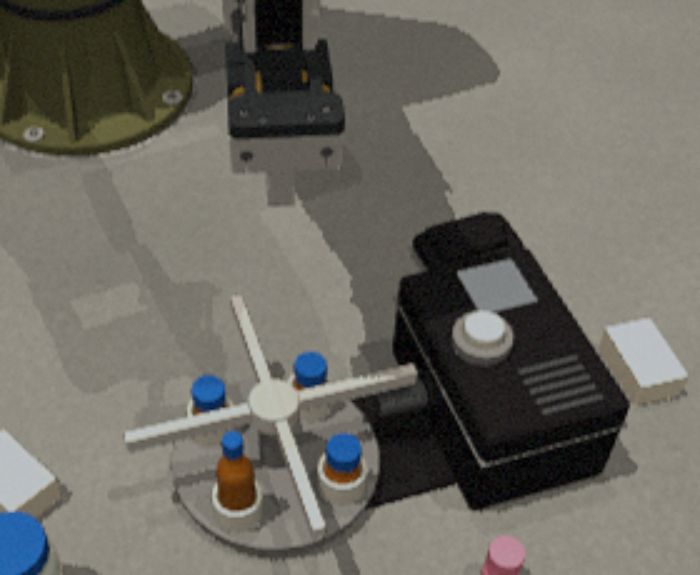

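The picture shows the gripper above the arm-side spoke (fingertip at (280,195)), clear of the jars, with the path down free.

>>> jog_arm:
  commands:
    - {"dx":-0.035,"dy":-0.08,"dz":0.77,"ax":0,"ay":0,"az":0,"gripper":1}
    - {"dx":0,"dy":0,"dz":0.77,"ax":0,"ay":0,"az":0,"gripper":1}
    - {"dx":0,"dy":0,"dz":0.77,"ax":0,"ay":0,"az":0,"gripper":1}
    - {"dx":0,"dy":0,"dz":0.77,"ax":0,"ay":0,"az":0,"gripper":1}
    - {"dx":-0.219,"dy":-0.019,"dz":0,"ax":0,"ay":0,"az":-0.5,"gripper":1}
    - {"dx":-0.219,"dy":-0.019,"dz":0,"ax":0,"ay":0,"az":-0.5,"gripper":1}
    - {"dx":-0.219,"dy":-0.019,"dz":0,"ax":0,"ay":0,"az":-0.5,"gripper":1}
    - {"dx":-0.219,"dy":-0.019,"dz":0,"ax":0,"ay":0,"az":-0.5,"gripper":1}
    - {"dx":-0.219,"dy":-0.019,"dz":0,"ax":0,"ay":0,"az":-0.5,"gripper":1}
    - {"dx":0,"dy":0,"dz":0,"ax":0,"ay":0,"az":0,"gripper":1}

```text
clock: 4.72
eef_pos: [467.2, -2.9, 90.4]
eef_rot: [3.141, -0.0, 1.663]
wrist_force: [0.8, 0.2, -0.4]
finger_gap: 0.5
finger_force: 0.0
```

```bash
cat > a.py <<'E'
import sys
from g import go
from h import *
C=np.array([568.8,-9.5])
def tgt(al):
    a=np.radians(al);u=np.array([np.cos(a),np.sin(a)]);t=np.array([-u[1],u[0]]);return C+100*u-13*t
s=manip.read_state();al=(np.degrees(s['eef_rot'][2])+90)%360
print('alpha',al,'target there',tgt(al));go(*tgt(al),90)
E
python3 a.py
```

```text
alpha 185.27716073096403 target there [468.02819838  -5.75246767]
4.725 [467.2  -2.9  90.4] yaw [180.   -0.   95.3] gap 0.5 F [ 0.8  0.2 -0.4]
units total [-0.072  0.015  0.011]
```

>>> jog_arm:
  commands:
    - {"dx":-0.219,"dy":-0.019,"dz":0,"ax":0,"ay":0,"az":-0.5,"gripper":1}
    - {"dx":-0.219,"dy":-0.019,"dz":0,"ax":0,"ay":0,"az":-0.5,"gripper":1}
    - {"dx":-0.219,"dy":-0.019,"dz":0,"ax":0,"ay":0,"az":-0.5,"gripper":1}
    - {"dx":-0.219,"dy":-0.019,"dz":0,"ax":0,"ay":0,"az":-0.5,"gripper":1}
    - {"dx":-0.219,"dy":-0.019,"dz":0,"ax":0,"ay":0,"az":-0.5,"gripper":1}
    - {"dx":-0.219,"dy":-0.019,"dz":0,"ax":0,"ay":0,"az":-0.5,"gripper":1}
    - {"dx":-0.219,"dy":-0.019,"dz":0,"ax":0,"ay":0,"az":-0.5,"gripper":1}
    - {"dx":-0.219,"dy":-0.019,"dz":0,"ax":0,"ay":0,"az":-0.5,"gripper":1}
    - {"dx":-0.219,"dy":-0.019,"dz":0,"ax":0,"ay":0,"az":-0.5,"gripper":1}
    - {"dx":-0.219,"dy":-0.019,"dz":0,"ax":0,"ay":0,"az":-0.5,"gripper":1}

```text
clock: 5.98
eef_pos: [500.4, -81.2, 90.2]
eef_rot: [-3.141, -0.001, 2.537]
wrist_force: [-1.3, -0.5, 0.8]
finger_gap: 0.5
finger_force: 0.6
```

```bash
python3 a.py;  python3 -c "
from h import *
c=snap('scene')
cv2.imwrite('pics/mid.png',cv2.resize(c['image'][60:320,140:440,::-1],None,fx=2.2,fy=2.2))"
```

```text
alpha 235.35774104074764 target there [501.25960461 -84.38187358]
5.975 [500.4 -81.2  90.2] yaw [-180.    -0.   145.4] gap 0.5 F [-1.3 -0.5  0.8]
units total [-0.062 -0.053  0.006]
```

View pics/mid.png

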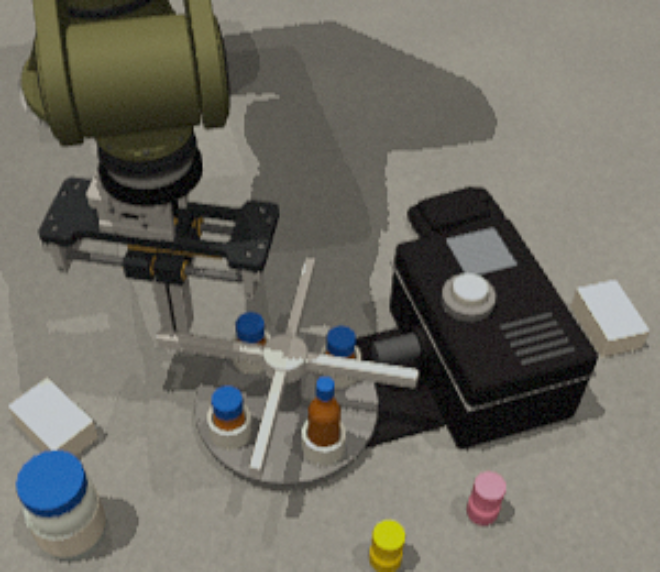

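The finger is pushing the spoke at about (180,340), the bottle at (325,410) is coming round, and everything stands upright.

>>> jog_arm:
  commands:
    - {"dx":-0.219,"dy":-0.019,"dz":0,"ax":0,"ay":0,"az":-0.5,"gripper":1}
    - {"dx":-0.219,"dy":-0.019,"dz":0,"ax":0,"ay":0,"az":-0.5,"gripper":1}
    - {"dx":-0.219,"dy":-0.019,"dz":0,"ax":0,"ay":0,"az":-0.5,"gripper":1}
    - {"dx":-0.219,"dy":-0.019,"dz":0,"ax":0,"ay":0,"az":-0.5,"gripper":1}
    - {"dx":-0.219,"dy":-0.019,"dz":0,"ax":0,"ay":0,"az":-0.5,"gripper":1}
    - {"dx":-0.219,"dy":-0.019,"dz":0,"ax":0,"ay":0,"az":-0.5,"gripper":1}
    - {"dx":-0.219,"dy":-0.019,"dz":0,"ax":0,"ay":0,"az":-0.5,"gripper":1}
    - {"dx":-0.219,"dy":-0.019,"dz":0,"ax":0,"ay":0,"az":-0.5,"gripper":1}
    - {"dx":-0.219,"dy":-0.019,"dz":0,"ax":0,"ay":0,"az":-0.5,"gripper":1}
    - {"dx":-0.219,"dy":-0.019,"dz":0,"ax":0,"ay":0,"az":-0.5,"gripper":1}

```text
clock: 7.28
eef_pos: [582.0, -106.3, 90.2]
eef_rot: [-3.142, -0.0, -2.875]
wrist_force: [-1.3, -0.6, 0.6]
finger_gap: 0.2
finger_force: 0.7
```

>>> jog_arm:
  commands:
    - {"dx":-0.219,"dy":-0.019,"dz":0,"ax":0,"ay":0,"az":-0.5,"gripper":1}
    - {"dx":-0.219,"dy":-0.019,"dz":0,"ax":0,"ay":0,"az":-0.5,"gripper":1}
    - {"dx":0,"dy":0,"dz":0,"ax":0,"ay":0,"az":0,"gripper":1}
    - {"dx":0,"dy":0,"dz":0,"ax":0,"ay":0,"az":0,"gripper":1}

```text
clock: 7.78
eef_pos: [598.8, -102.7, 90.3]
eef_rot: [3.141, -0.0, -2.703]
wrist_force: [-0.7, 0.2, -0.1]
finger_gap: 0.6
finger_force: 0.0
```

```bash
python3 a.py
cat > ph.py <<'E'
from m import *
C=np.array([568.8,-9.5])
t=snap('top');s=snap('scene');b,w,_=masks(t)
ys,xs=np.nonzero(w);P=np.array([on(t,x,y,94)[:2] for x,y in zip(xs,ys)])-C
r=np.hypot(*P.T);P=P[(r>28)&(r<118)];a=np.degrees(np.arctan2(P[:,1],P[:,0]))
for k in range(-180,180,5):
    m=np.abs((a-k+180)%360-180)<2.5
    if m.sum()>8:print('ang',k,m.sum(),end='; ')
print()
ph=np.degrees(np.angle(np.exp(4j*np.radians(a)).sum())/4);print('phase',ph)
for q in range(4):
    m=np.abs((a-ph-90*q+180)%360-180)<10
    if m.sum()>20:print('spoke',a[m].mean() if abs(a[m].mean())<170 else a[m],m.sum())
for x in blobs(b,8):
    for z in(74,116):
        q=on(t,*x[1],z)[:2]-C
        if np.hypot(*q)<90:print('cap',x[0],x[1],z,np.degrees(np.arctan2(q[1],q[0])),np.hypot(*q))
cv2.imwrite('pics/p%d.png'%int(manip.read_state()['clock']*100),cv2.resize(t['image'][150:290,150:350,::-1],None,fx=3.5,fy=3.5,interpolation=cv2.INTER_CUBIC))
E
python3 ph.py; ls pics
```

```text
alpha 295.13145177817506 target there [ 599.50028046 -105.55463435]
7.775 [ 598.8 -102.7   90.3] yaw [ 180.    -0.  -154.9] gap 0.6 F [-0.7  0.2 -0.1]
units total [ 0.014 -0.072  0.007]
ang -15 27; ang -10 23; ang -5 50; ang 0 34; ang 5 32; ang 10 18; ang 15 26; ang 20 13; ang 25 105; ang 30 47; ang 45 18; ang 50 22; ang 55 14; ang 110 10; ang 115 95; ang 120 35; 
phase 20.044266924628396
spoke 23.635140809321385 192
spoke 115.71846207978594 135
cap 54 [294.9 195.6] 74 -18.583932775096006 60.26031201347807
cap 54 [294.9 195.6] 116 -19.98627104234233 54.473612550003246
cap 19 [259.9 209.9] 74 67.93493163292511 63.87058830422783
cap 19 [259.9 209.9] 116 71.17884083039803 59.96297422397811
cap 71 [277.2 246.1] 74 161.1401309792406 60.04313644270916
cap 71 [277.2 246.1] 116 162.40362775951283 61.21786317799336
crop_sc.png
crop_top.png
mid.png
p787.png
pre.png
scene0.png
top0.png
```

>>> jog_arm:
  commands:
    - {"dx":-0.109,"dy":-0.012,"dz":0,"ax":0,"ay":0,"az":-0.25,"gripper":1}
    - {"dx":-0.109,"dy":-0.012,"dz":0,"ax":0,"ay":0,"az":-0.25,"gripper":1}
    - {"dx":-0.109,"dy":-0.012,"dz":0,"ax":0,"ay":0,"az":-0.25,"gripper":1}
    - {"dx":-0.109,"dy":-0.012,"dz":0,"ax":0,"ay":0,"az":-0.25,"gripper":1}
    - {"dx":-0.109,"dy":-0.012,"dz":0,"ax":0,"ay":0,"az":-0.25,"gripper":1}
    - {"dx":0,"dy":0,"dz":0,"ax":0,"ay":0,"az":0,"gripper":1}
    - {"dx":0,"dy":0,"dz":0,"ax":0,"ay":0,"az":0,"gripper":1}
    - {"dx":0,"dy":0,"dz":0,"ax":0,"ay":0,"az":0,"gripper":1}

```text
clock: 8.88
eef_pos: [618.9, -94.4, 90.3]
eef_rot: [3.142, 0.0, -2.483]
wrist_force: [-0.0, -0.1, 0.6]
finger_gap: 0.2
finger_force: 0.0
```

```bash
python3 a.py; python3 ph.py
```

```text
alpha 307.73606317876346 target there [619.7215931  -96.54017093]
8.875 [618.9 -94.4  90.3] yaw [ 180.     0.  -142.3] gap 0.2 F [-0.  -0.1  0.6]
units total [ 0.017 -0.055  0.007]
ang -10 13; ang -5 27; ang 0 23; ang 5 28; ang 10 24; ang 15 15; ang 35 54; ang 40 78; ang 125 59; ang 130 76; 
phase 32.18179404156852
spoke 37.57634991337004 136
spoke 127.82390145143408 135
cap 59 [289.5 194.5] 74 -6.7221745077506 59.92593029397438
cap 59 [289.5 194.5] 116 -7.348103266047987 53.9393159800885
cap 18 [258.5 215.8] 74 80.2769568481096 63.03861480401478
cap 18 [258.5 215.8] 116 83.76269723929579 59.938779294826084
cap 49 [281.8 246.9] 74 171.1199740844831 59.214137891295366
cap 49 [281.8 246.9] 116 171.80782380010947 60.591667698733005
```

The bottle's cap sits at 83.8° and the spokes give about 82.8°, against a target of 83.0–83.5°. I'll back off, rise and go over to the button.

>>> jog_arm:
  commands:
    - {"dx":0.2,"dy":0,"dz":0,"ax":0,"ay":0,"az":0,"gripper":1}
    - {"dx":0.3,"dy":0,"dz":0,"ax":0,"ay":0,"az":0,"gripper":1}
    - {"dx":0,"dy":0,"dz":-0.7,"ax":0,"ay":0,"az":0,"gripper":1}
    - {"dx":0,"dy":0,"dz":-0.8,"ax":0,"ay":0,"az":0,"gripper":1}
    - {"dx":0,"dy":0,"dz":-0.8,"ax":0,"ay":0,"az":0,"gripper":1}
    - {"dx":0,"dy":0,"dz":-0.8,"ax":0,"ay":0,"az":0,"gripper":1}
    - {"dx":0,"dy":0,"dz":0,"ax":0,"ay":0,"az":0,"gripper":1}

```text
clock: 9.85
eef_pos: [603.5, -107.2, 216.8]
eef_rot: [-3.138, 0.003, -2.482]
wrist_force: [-1.2, 0.3, -0.9]
finger_gap: 0.5
finger_force: 0.0
```

```bash
python3 g.py 588.2 160.2 190
```

```text
9.85 [ 603.5 -107.2  216.8] yaw [-179.8    0.2 -142.2] gap 0.5 F [-1.2  0.3 -0.9]
units total [-3.79   5.522  0.661]
```

>>> jog_arm:
  commands:
    - {"dx":-0.474,"dy":0.69,"dz":0,"ax":0,"ay":0,"az":0,"gripper":1}
    - {"dx":-0.474,"dy":0.69,"dz":0,"ax":0,"ay":0,"az":0,"gripper":1}
    - {"dx":-0.474,"dy":0.69,"dz":0,"ax":0,"ay":0,"az":0,"gripper":1}
    - {"dx":-0.474,"dy":0.69,"dz":0,"ax":0,"ay":0,"az":0,"gripper":1}
    - {"dx":-0.474,"dy":0.69,"dz":0,"ax":0,"ay":0,"az":0,"gripper":1}
    - {"dx":-0.474,"dy":0.69,"dz":0,"ax":0,"ay":0,"az":0,"gripper":1}
    - {"dx":-0.474,"dy":0.69,"dz":0,"ax":0,"ay":0,"az":0,"gripper":1}
    - {"dx":-0.474,"dy":0.69,"dz":0,"ax":0,"ay":0,"az":0,"gripper":1}
    - {"dx":0,"dy":0,"dz":0,"ax":0,"ay":0,"az":0,"gripper":1}
    - {"dx":0,"dy":0,"dz":0,"ax":0,"ay":0,"az":0,"gripper":1}

```text
clock: 11.1
eef_pos: [587.6, 160.1, 213.5]
eef_rot: [3.141, -0.001, -2.482]
wrist_force: [-0.2, -0.5, -0.3]
finger_gap: 0.5
finger_force: 0.0
```

```bash
python3 g.py 588.2 160.2 140; python3 ph.py | tail -8; ls pics/p1*
```

```text
11.1 [587.6 160.1 213.5] yaw [ 1.800e+02 -1.000e-01 -1.422e+02] gap 0.5 F [-0.2 -0.5 -0.3]
units total [-0.017 -0.008  1.837]
cap 81 [289.5 195.2] 74 -6.918440780356977 58.34587681171312
cap 81 [289.5 195.2] 116 -7.576257408596069 52.42243699095744
cap 24 [258.5 215.5] 74 79.67382979446772 63.16663617999516
cap 24 [258.5 215.5] 116 83.14662390771078 60.02288123982463
cap 82 [312.5 224.8] 74 -98.2005288210503 59.68811505210657
cap 82 [312.5 224.8] 116 -101.81054816891856 58.187085367712235
cap 81 [282.7 247.4] 74 173.18303782866343 60.02168797922115
cap 81 [282.7 247.4] 116 173.73867526676463 61.39043034990363
pics/p1120.png
```

The bottle is now unobstructed at 83.1° and radius 60 mm, in line with the nose. Next I'll press.

>>> jog_arm:
  commands:
    - {"dx":0,"dy":0,"dz":0.6,"ax":0,"ay":0,"az":0,"gripper":1}
    - {"dx":0,"dy":0,"dz":0.7,"ax":0,"ay":0,"az":0,"gripper":1}
    - {"dx":0,"dy":0,"dz":0.5,"ax":0,"ay":0,"az":0,"gripper":1}
    - {"dx":0,"dy":0,"dz":0.2,"ax":0,"ay":0,"az":0,"gripper":1}
    - {"dx":0,"dy":0,"dz":0.1,"ax":0,"ay":0,"az":0,"gripper":1}
    - {"dx":0,"dy":0,"dz":0.1,"ax":0,"ay":0,"az":0,"gripper":1}
    - {"dx":0,"dy":0,"dz":0.1,"ax":0,"ay":0,"az":0,"gripper":1}
    - {"dx":0,"dy":0,"dz":0,"ax":0,"ay":0,"az":0,"gripper":1}

```text
clock: 12.2
eef_pos: [588.2, 160.6, 124.1]
eef_rot: [-3.14, 0.001, -2.482]
wrist_force: [-6.2, -4.7, 14.1]
finger_gap: 0.6
finger_force: 7.2
```

>>> jog_arm:
  commands:
    - {"dx":0,"dy":0,"dz":0.05,"ax":0,"ay":0,"az":0,"gripper":1}
    - {"dx":0,"dy":0,"dz":0,"ax":0,"ay":0,"az":0,"gripper":1}

```text
clock: 12.45
eef_pos: [588.4, 160.7, 123.8]
eef_rot: [-3.14, 0.002, -2.482]
wrist_force: [-12.6, -5.1, 28.5]
finger_gap: 0.9
finger_force: 14.5
```

```bash
python3 -c "
from h import *
s=manip.read_state();print(s['eef_pos'],s['wrist_force'],s['moment'])
c=snap('scene')
cv2.imwrite('pics/press.png',cv2.resize(c['image'][130:280,240:430,::-1],None,fx=4,fy=4,interpolation=cv2.INTER_CUBIC))"
```

```text
[588.39438542 160.68956312 123.78970867] [-12.63237317  -5.07522284  28.54333279] [-1.16203573  2.59209409 -0.01391156]
```

View pics/press.png

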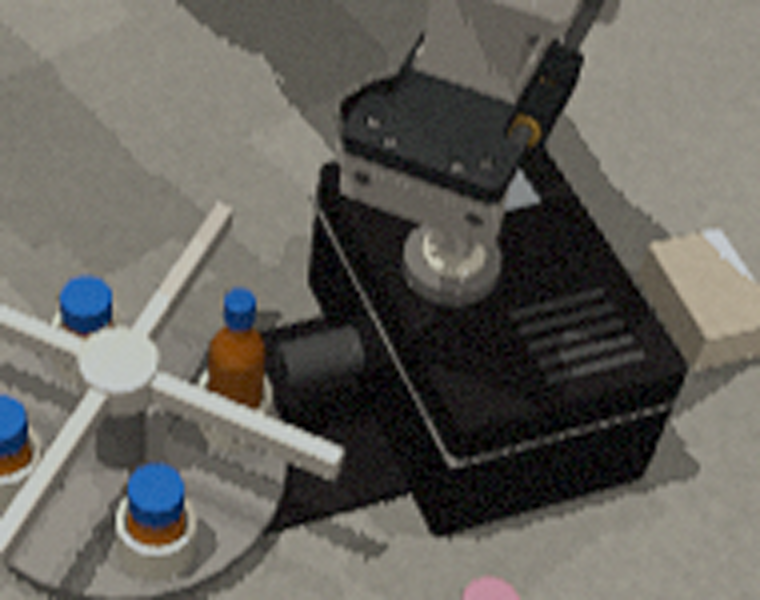

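The fingertip is centred on the button, which looks sunk towards its housing, and the bottle stands in front of the nose. The stop is rigid, so I'll rise in small steps and read the force to confirm the spring's travel.

>>> jog_arm:
  commands:
    - {"dx":0,"dy":0,"dz":-0.11,"ax":0,"ay":0,"az":0,"gripper":1}
    - {"dx":0,"dy":0,"dz":0,"ax":0,"ay":0,"az":0,"gripper":1}
    - {"dx":0,"dy":0,"dz":0,"ax":0,"ay":0,"az":0,"gripper":1}

```text
clock: 12.88
eef_pos: [588.2, 160.8, 125.0]
eef_rot: [-3.141, 0.001, -2.482]
wrist_force: [1.5, -3.0, 3.4]
finger_gap: 0.4
finger_force: 2.2
```

>>> jog_arm:
  commands:
    - {"dx":0,"dy":0,"dz":-0.05,"ax":0,"ay":0,"az":0,"gripper":1}
    - {"dx":0,"dy":0,"dz":0,"ax":0,"ay":0,"az":0,"gripper":1}
    - {"dx":0,"dy":0,"dz":0,"ax":0,"ay":0,"az":0,"gripper":1}

```text
clock: 13.25
eef_pos: [587.9, 161.0, 126.6]
eef_rot: [-3.142, 0.0, -2.482]
wrist_force: [3.1, -1.2, 3.9]
finger_gap: 0.6
finger_force: 1.7
```

>>> jog_arm:
  commands:
    - {"dx":0,"dy":0,"dz":-0.05,"ax":0,"ay":0,"az":0,"gripper":1}
    - {"dx":0,"dy":0,"dz":0,"ax":0,"ay":0,"az":0,"gripper":1}
    - {"dx":0,"dy":0,"dz":0,"ax":0,"ay":0,"az":0,"gripper":1}

```text
clock: 13.62
eef_pos: [587.7, 161.0, 128.5]
eef_rot: [3.141, -0.0, -2.482]
wrist_force: [1.1, -0.9, 1.6]
finger_gap: 0.9
finger_force: 1.2
```

>>> jog_arm:
  commands:
    - {"dx":0,"dy":0,"dz":-0.05,"ax":0,"ay":0,"az":0,"gripper":1}
    - {"dx":0,"dy":0,"dz":0,"ax":0,"ay":0,"az":0,"gripper":1}
    - {"dx":0,"dy":0,"dz":0,"ax":0,"ay":0,"az":0,"gripper":1}

```text
clock: 14.0
eef_pos: [587.5, 160.9, 130.3]
eef_rot: [3.141, -0.001, -2.482]
wrist_force: [-1.0, -0.2, -0.3]
finger_gap: 0.3
finger_force: 0.0
```

The spring force fades from z = 124 to 130 mm, so the full 6 mm was travelled. Now I'll clear off.

>>> jog_arm:
  commands:
    - {"dx":0,"dy":0,"dz":-0.5,"ax":0,"ay":0,"az":0,"gripper":1}
    - {"dx":0,"dy":0,"dz":-0.9,"ax":0,"ay":0,"az":0,"gripper":1}
    - {"dx":0,"dy":0,"dz":-0.9,"ax":0,"ay":0,"az":0,"gripper":1}
    - {"dx":0,"dy":0,"dz":-0.5,"ax":0,"ay":0,"az":0,"gripper":1}
    - {"dx":0,"dy":0,"dz":0,"ax":0,"ay":0,"az":0,"gripper":1}
    - {"dx":0,"dy":0,"dz":0,"ax":0,"ay":0,"az":0,"gripper":1}
    - {"dx":0,"dy":0,"dz":0,"ax":0,"ay":0,"az":0,"gripper":1}

```text
clock: 14.88
eef_pos: [587.5, 160.8, 241.4]
eef_rot: [3.141, -0.002, -2.482]
wrist_force: [0.3, 0.8, 0.8]
finger_gap: 0.6
finger_force: 0.0
```

```bash
python3 ph.py|tail -8; python3 -c "
from h import *
print(manip.read_state()['eef_pos']);print(job.sign_off())"
```

```text
cap 82 [289.5 195.2] 74 -6.918440780356977 58.34587681171312
cap 82 [289.5 195.2] 116 -7.576257408596069 52.42243699095744
cap 24 [258.5 215.5] 74 79.67382979446772 63.16663617999516
cap 24 [258.5 215.5] 116 83.14662390771078 60.02288123982463
cap 82 [312.5 224.8] 74 -98.2005288210503 59.68811505210657
cap 82 [312.5 224.8] 116 -101.81054816891856 58.187085367712235
cap 80 [282.6 247.3] 74 172.94407187625967 59.83026309701987
cap 80 [282.6 247.3] 116 173.51576254102127 61.20402827149181
[587.61670411 160.8522294  241.82983119]
the job is handed in; nothing more can be done
None
```

I turned the carousel until the tall bottle stood in front of the nose, pressed the start button its full 6 mm and let it go, moved the arm clear, and handed the job in; the hand-in returned no verdict.

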